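# Load the tip box onto the gravity roller track

### The arm

A 6-joint arm with a two-finger parallel gripper is mounted at the origin on the work surface. World frame = base frame: x ahead of the robot, y to its left, z up, the work surface at z = 0. Lengths are in m, angles in rad, forces in N, time in s.
With the tool pointing down it reaches from about 0.3 to 0.825 m from the base axis. Payload 5.4 kg.
Tool frame: the origin (TCP) lies between the finger pads; the fingertips stand 11 mm ahead of it and the grasp point (between the pads) lies 8 mm behind it; z points along the fingers, y is the line along which they close (so a half turn about z gives the same grasp; the last joint's range is limited). The gripper opens to 92 mm and grips with 3 to 60 N. Pads are 20 mm wide; open, the fingers measure 128 mm over their backs; the gripper's body (75 mm by 189 mm) begins 69 mm behind the grasp point.
Start: joints at [1.025, 0.158, 1.597, -0, 1.386, -0.21], TCP at [0.189, 0.543, 0.226] pointing down, gripper open.
Joint ranges: [-2.91, 2.91], [-0.94, 2.29], [0.18, 2.7], [-1.29, 4.43], [0.17, 2.64], [-3, 3]. Speed limits (rad/s): [2.57, 2.57, 3.14, 3.14, 3.14, 3.14].

### API

Orientations are given as a unit quaternion [x, y, z, w].
In Python, from station import ctrl gives the robot as it stands.
- The arm moves only by the tool play_rows, never from a script. Its argument "motion" is text: rows parted by semicolons, each of 6 numbers parted by spaces: the shift along the world's x, y, z in cm, then the turn, a rotation vector about the world's x, y, z in degrees. A call has 1 to 5 rows; each row is the pose to reach, as a shift and turn from the pose commanded when the call began; what a row does not reach only later rows make up. A row lasts 1/8 s, in which the tool goes at most 62.5 mm and 10.7 degrees, less where a joint would pass 70% of its speed; a pose out of reach is approached as far as the arm can. A call with a gripper value outside its range is refused whole. "hand" is the finger opening in cm, from 0 to 9.19, set as the call begins (left out, the last holds). The fingers move at their own pace and stop on an object; "squeeze" is the grip in N (left out, the last holds). Time passes only in rows, so rows that repeat a pose let the fingers close. It gives the time, the measured TCP pose, the force, the opening and the grip force at its end, in the units of the state.
- ctrl.observe(): the state, without advancing time (a new reading comes with each control period).
- ctrl.get_image(name): name is "scene" or "top" or "wrist"; returns the picture (420x560x3 uint8, blue, green, red); there is no depth.
- ctrl.get_calibration(name): a dict with "mtx" (3x3 intrinsics, pixels), "position" and "orientation" of the camera in the world. Camera axes: x right, y down, z forward; pixel columns grow to the right and rows downward; lengths in m; the calibration is good to about 2 mm. A picture is of the moment at which its call begins: read the wrist's pose just before it. get_calibration takes no time and is no camera call; for the wrist camera it gives the pose at the moment of the call.
- ctrl.hand_in(): hands the job in; it is judged then, once.
The state is a dict: "time": time; "joint_positions": joint angles; "dq": joint speeds; "joint_efforts": joint torques, N m; "tool_pos": TCP position; "eef_rot": TCP orientation; "contact_force": force on the tool from outside, world axes, zero at the start; "moment": the same for the moment, N m; "width": opening from 0.0 (shut) to 1.0 (fully open); "grasp_force": force on a finger pad.
Only numpy, scipy, OpenCV 4.12 (cv2) and the standard library are available. Lean on these libraries where they do the work, as an engineer would, in place of code of your own. Each camera call takes 0.05 s, during which the arm holds its last target. There are 200 camera calls.

### The job

Pick up the oblong pipette-tip box and set it down, upright and lengthways, on the rollers at the raised end of the sloped track. Let go of it there so that it rolls down by itself and comes to rest against the stop at the low end. Leave the square freezer box and the bottle where they stand.

Things in the scene. Friction and masses are not known exactly. Their poses are not given: they have to be found in the camera images.
- tipbox_mid (a point): Centre (half-way up, 33 mm above its underside) of the oblong lidded pipette-tip box: white base, grey rim, clear lid with the tip ends showing, 110 x 62 x 66 mm, about 0.2 kg, loose and upright on the bench. Its x axis runs along the 110 mm length, y across the 62 mm width (the sides to grip), z up. Its two ends are interchangeable on the track.
- track_load (a point): Load point near the raised end of the fixed roller track: mid-lane, level with the roller tops, 95 mm above the bench. Axes are level: x along the lane towards the low end, y across, z up. Rollers slope down 8 degrees along +x, run 88 mm back from here (open end) and turn freely: a released box rolls off at once and takes 1 to 6 s. Let the box go with its centre within 40 mm of here along the lane, 33 mm above the rollers.
- track_stop (a point): Middle of the stop's face at roller-top height, 270 mm down the slope from the load point; axes as there. The stop is an aluminium plate across the lane, 30 mm above the roller tops. Side guide rods, 82 mm apart inside, stand 8 mm above the roller tops; the track is 154 mm wide over its feet. At rest the tip box's centre is 50 mm behind this point (x) and 40 mm above it.
- freezerbox_mid (a point): Centre (26 mm above its underside) of the square lidded freezer box, white with a grey lid, 76 x 76 x 52 mm, loose, standing on the bench. To be left alone.
- bottle_mid (a point): Centre (44 mm above its underside) of the round reagent bottle with white cap and paper label, 60 mm diameter, 88 mm high, loose, standing on the bench. To be left alone.
There are look-alikes about, which are no part of the job. Leave any blue, orange or purple look-alike of the part that bears tipbox_mid alone.

How it is judged:
By the outcome, as a careful person would: the job done as asked, in the order asked, and still so for the second after the job is handed in, with the robot touching nothing.
It also fails if it takes over 45 s, if anything falls off the work surface, if the arm or the gripper's body presses on something with over 40 N, if the wrist force passes 120 N, or if a joint passes its speed limit or range.

## Working session

There is one attempt and no reset: what is moved stays moved. The work goes in short steps, Python scripts to look and compute and a tool call to move; the robot and the scene stay as the last step left them, time stands still between calls to the robot, and variables do not carry over. Pictures are saved under pics/ and viewed, at most 10 in all, crops included, and the job is handed in when it is done.

Besides the shell and the picture viewer there is one more tool, called by a JSON object that holds its "op" and its "data". play_rows: Moves the arm, as the interface text tells. Its arguments: {"type":"object","properties":{"motion":{"type":"string"},"hand":{"type":"number"},"squeeze":{"type":"number"}},"required":["motion"]}

```bash
mkdir -p pics
cat > h.py <<'E'
import numpy as np,cv2
from scipy.spatial.transform import Rotation as R
from station import ctrl
def ray(c,u,v,z):
    k=ctrl.get_calibration(c) if isinstance(c,str) else c
    d=R.from_quat(k["orientation"]).apply(np.linalg.inv(k["mtx"])@[u,v,1.]);p=np.array(k["position"])
    return p+d*(z-p[2])/d[2]
E
python3 - <<'E'
from h import *
for n in("scene","top"):
    cv2.imwrite(f"pics/{n}0.png",ctrl.get_image(n)); k=ctrl.get_calibration(n);print(n,k)
s=ctrl.observe();print(s["time"],s["tool_pos"],s["eef_rot"],s["width"])
E
```

```text
scene {'mtx': array([[463.43266514,   0.        , 282.24922585],
       [  0.        , 463.43266514, 209.22243154],
       [  0.        ,   0.        ,   1.        ]]), 'position': array([ 1.23047514, -0.13611106,  0.96501361]), 'orientation': array([ 0.74007954,  0.600543  , -0.185478  , -0.23922434])}
top {'mtx': array([[393.39083947,   0.        , 278.72565304],
       [  0.        , 393.39083947, 209.64673034],
       [  0.        ,   0.        ,   1.        ]]), 'position': array([ 0.40899858, -0.02274072,  1.18199805]), 'orientation': array([ 0.71605949, -0.69045555,  0.07156471, -0.07354205])}
0.1 [0.1892129  0.54238601 0.22472142] [ 1.67103988e-01  9.85938905e-01 -8.04260846e-04 -2.94471669e-04] 1.0007945207704698
```

View pics/top0.png

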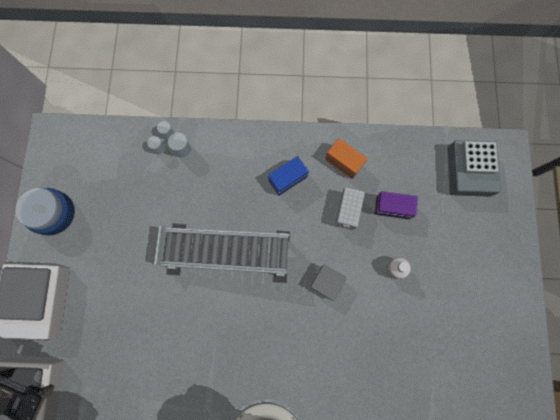

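View pics/scene0.png

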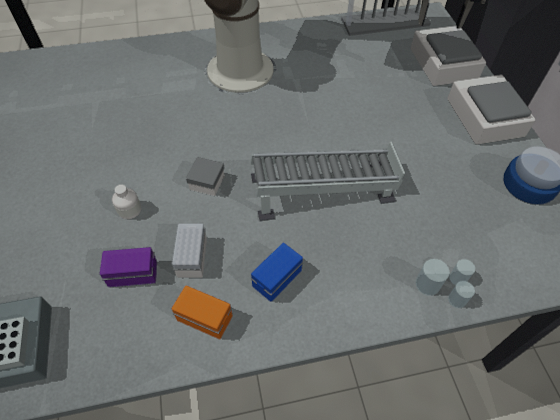

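Top view: the candidates for the tip box are white/grey at (351,207), blue (288,175), orange (346,157) and purple (397,204). The white one matches the description and the others are the look-alikes. The track runs from the stop at (160,245) to its raised end at about (288,255). The freezer box is at (327,281) and the bottle at (400,268). I'll confirm in a crop.

Run:
```python
from h import *
t=cv2.imread("pics/top0.png"); s=cv2.imread("pics/scene0.png")
a=cv2.resize(t[160:300,140:420],None,fx=2.85,fy=2.85,interpolation=cv2.INTER_CUBIC)[:, :800]
b=cv2.resize(s[140:280,150:430],None,fx=1.4,fy=1.4,interpolation=cv2.INTER_CUBIC)
c=np.zeros((600,800,3),np.uint8);c[:a.shape[0],:a.shape[1]]=a;c[400:596,:392]=b
cv2.imwrite("pics/crop.png",c)
g=cv2.cvtColor(t,cv2.COLOR_BGR2GRAY);m=((g>150)*255).astype(np.uint8)
m[:170]=0;m[300:]=0;m[:,:140]=0;m[:,430:]=0
for q in cv2.findContours(cv2.morphologyEx(m,cv2.MORPH_CLOSE,np.ones((3,3))),0,2)[0]:
    if cv2.contourArea(q)>60:
        r=cv2.minAreaRect(q);print(r)
        print([np.round(ray("top",*p,.066),3).tolist() for p in cv2.boxPoints(r)],ray("top",*r[0],.066))
```

```text
((402.2353515625, 268.058837890625), (16.00735092163086, 18.91777801513672), 14.03624439239502)
[[0.465, -0.34, 0.066], [0.517, -0.354, 0.066], [0.508, -0.397, 0.066], [0.456, -0.383, 0.066]] [ 0.48662492 -0.36846299  0.066     ]
((351.0384521484375, 206.30767822265625), (19.023263931274414, 35.10478210449219), 11.309932708740234)
[[0.613, -0.188, 0.066], [0.716, -0.208, 0.066], [0.707, -0.262, 0.066], [0.604, -0.242, 0.066]] [ 0.65916983 -0.22479903  0.066     ]
```

View pics/crop.png

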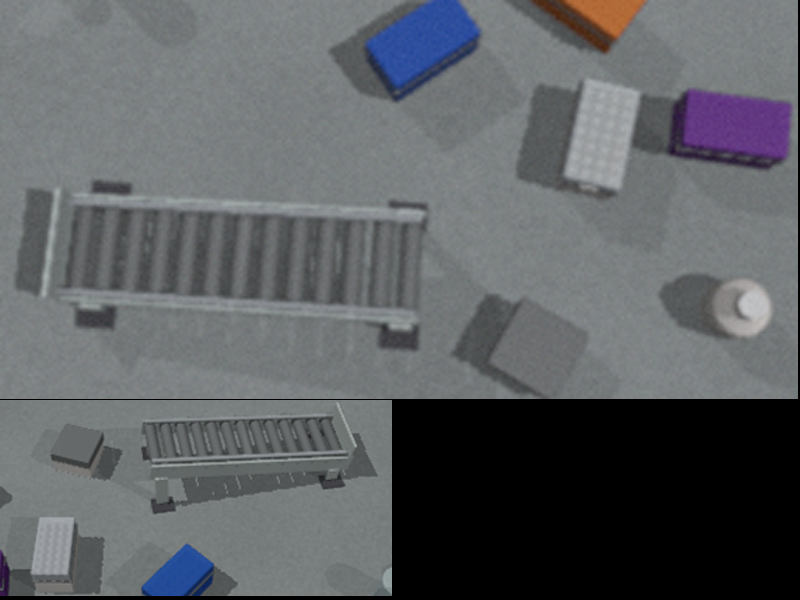

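White box at top pixel (351,206) is confirmed: tip pattern, white base, and the purple box about 35 mm away to its right. The raised end of the track is on the right (long legs), with crop rods ending at (425,215) and (415,315). The stop is on the left, at crop (60,190) to (45,295).

Run:
```python
from h import *
P=lambda x,y,z:ray("top",140+x/2.857,160+y/2.857,z)[:2]
ru=P(425,212,.113);rl=P(416,314,.113);lu=P(75,199,.068);ll=P(62,294,.068)
su=P(60,190,.087);sl=P(46,295,.087)
print(ru,rl,lu,ll,su,sl)
e=(ru+rl)/2;l=(lu+ll)/2;st=(su+sl)/2
for a,b in((ru,lu),(rl,ll),(e,st)):
    d=b-a;print(np.degrees(np.arctan2(d[1],d[0])),np.hypot(*d))
u=(st-e)/np.hypot(*(st-e));print("load from end",e+u*.0875,"from stop",st-u*.267,u,np.hypot(*(ru-rl)))
# current tool y axis
s=ctrl.observe();r=R.from_quat(s["eef_rot"]);print(r.as_matrix().round(3))
```

```text
[ 0.56412256 -0.0456131 ] [ 0.46701715 -0.04015616] [0.57100382 0.30416865] [0.47627118 0.30801058] [0.57664777 0.31421997] [0.47360267 0.31774086]
88.87296483307533 0.3498494370533403
88.47747616655589 0.34828970694381867
88.47476656133153 0.35899223488876075
load from end [0.51789886 0.04458437] from stop [0.51801843 0.04907501] [0.0266172 0.9996457] 0.09725862402862713
[[-0.944  0.33  -0.001]
 [ 0.33   0.944 -0.001]
 [ 0.    -0.002 -1.   ]]
```

{"op": "play_rows", "data": {"motion": "3.1 -5.1 0 0 0 2; 6.2 -10.2 0 0 0 4; 9.3 -15.3 0 0 0 6; 12.4 -20.4 0 0 0 8; 15.5 -25.5 0 0 0 8", "hand": 9.19}}

```text
time: 0.72
tool_pos: [0.3449, 0.2861, 0.2253]
eef_rot: [0.098, 0.995, -0.0, -0.0]
contact_force: [0.3, 0.2, -0.4]
width: 1.0
grasp_force: 0.0
```

{"op": "play_rows", "data": {"motion": "3.1 -5.1 0 0 0 0; 6.2 -10.2 0 0 0 0; 9.3 -15.3 0 0 0 0; 12.4 -20.4 0 0 0 0; 15.5 -25.5 0 0 0 0"}}

```text
time: 1.35
tool_pos: [0.5, 0.031, 0.2253]
eef_rot: [0.098, 0.995, 0.0, -0.0]
contact_force: [0.0, 1.1, -1.2]
width: 0.999
grasp_force: 0.0
```

{"op": "play_rows", "data": {"motion": "3.1 -5.1 0 0 0 0; 6.2 -10.2 0 0 0 0; 9.3 -15.3 0 0 0 0; 12.4 -20.4 0 0 0 0; 15.5 -25.5 0 0 0 0"}}

```text
time: 1.98
tool_pos: [0.6551, -0.2238, 0.225]
eef_rot: [0.098, 0.995, 0.0, -0.0]
contact_force: [0.5, -0.0, -1.0]
width: 1.006
grasp_force: 0.0
```

Run:
```python
from h import *
s=ctrl.observe();k=ctrl.get_calibration("wrist");print(s["time"],s["tool_pos"],R.from_quat(s["eef_rot"]).as_matrix().round(3).tolist())
w=ctrl.get_image("wrist");cv2.imwrite("pics/w1.png",w);np.save("k1.npy",k,allow_pickle=True);print(k)
```

```text
1.975 [ 0.65505887 -0.22382045  0.22495339] [[-0.981, 0.195, -0.001], [0.195, 0.981, 0.0], [0.001, 0.0, -1.0]]
{'mtx': array([[300.15967561,   0.        , 282.29645997],
       [  0.        , 300.15967561, 207.93229075],
       [  0.        ,   0.        ,   1.        ]]), 'position': array([ 0.5760649 , -0.20837768,  0.38436007]), 'orientation': array([0.76519273, 0.62789868, 0.09051557, 0.1096826 ])}
```

View pics/w1.png

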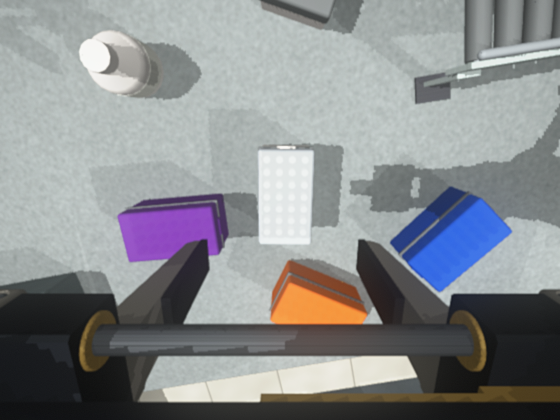

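The wrist view shows the lid top with corners (259,151), (312,151), (310,244), (258,244). The purple box's nearest edge is at about (228,235) and orange lies beyond the far end. I'll cast the corners onto z=0.066.

Run:
```python
from h import *
k=np.load("k1.npy",allow_pickle=True).item();w=cv2.imread("pics/w1.png")
m=cv2.inRange(cv2.cvtColor(w,cv2.COLOR_BGR2HSV),(0,0,195),(180,30,255));m[:148]=0;m[255:]=0;m[:,:235]=0;m[:,335:]=0
m=cv2.morphologyEx(m,cv2.MORPH_OPEN,np.ones((5,5)))
q=max(cv2.findContours(m,0,2)[0],key=cv2.contourArea);r=cv2.minAreaRect(q);print(r)
for B in (cv2.boxPoints(r),[(259,151),(312,151),(310.5,244),(258.5,244)]):
    W=np.array([ray(k,*p,.066)[:2] for p in B]);print(W.round(4).tolist(),W.mean(0),[np.degrees(np.arctan2(*(W[(i+1)%4]-W[i])[::-1])) for i in range(4)],[np.hypot(*(W[(i+1)%4]-W[i])) for i in range(4)])
for p in[(228,235),(224,195),(290,261)]:print(ray(k,*p,.066 if p[0]>280 else .03)[:2])
```

```text
((284.9999694824219, 200.49996948242188), (53.99999237060547, 100.99998474121094), 0.0)
[[0.713, -0.264], [0.6008, -0.239], [0.6118, -0.1836], [0.7252, -0.2028]] [ 0.6627305  -0.22232838] [np.float64(167.44404812996578), np.float64(78.74513865915812), np.float64(-9.654649997050385), np.float64(-101.27109276912377)] [np.float64(0.11497096847232721), np.float64(0.05649053532606306), np.float64(0.11500382911936304), np.float64(0.06231262966688535)]
[[0.602, -0.2382], [0.6129, -0.1837], [0.7163, -0.2031], [0.7046, -0.2615]] [ 0.65895121 -0.22161179] [np.float64(78.74499282782322), np.float64(-10.590428264269148), np.float64(-101.2698606856102), np.float64(167.18593057787064)] [np.float64(0.055495897362955654), np.float64(0.10520647450359778), np.float64(0.05957901425942523), np.float64(0.10522290445890031)]
[ 0.69964589 -0.30262946]
[ 0.6481978 -0.2946484]
[ 0.73271482 -0.23012721]
```

{"op": "play_rows", "data": {"motion": "0.5 0.1 -3 0 0 0; 0.5 0.1 -8 0 0 0; 0.5 0.1 -13 0 0 0; 0.5 0.1 -17 0 0 0; 0.5 0.1 -19.5 0 0 0", "hand": 8.0}}

```text
time: 2.65
tool_pos: [0.6575, -0.2199, 0.0271]
eef_rot: [0.098, 0.995, 0.001, -0.002]
contact_force: [0.4, 0.3, 0.3]
width: 0.87
grasp_force: 0.0
```

{"op": "play_rows", "data": {"motion": "0 0 0 0 0 0; 0 0 0 0 0 0; 0 0 0 0 0 0; 0 0 0 0 0 0; 0 0 0 0 0 0", "hand": 4.5, "squeeze": 15}}

```text
time: 3.28
tool_pos: [0.6601, -0.2214, 0.0318]
eef_rot: [0.098, 0.995, -0.0, 0.001]
contact_force: [0.1, 0.2, 2.4]
width: 0.673
grasp_force: 15.0
```

{"op": "play_rows", "data": {"motion": "0 0 1.5 0 0 0; 0 0 5 0 0 0; 0 0 10 0 0 0; 0 0 15 0 0 0; 0 0 19 0 0 0"}}

```text
time: 3.9
tool_pos: [0.6598, -0.2212, 0.224]
eef_rot: [0.098, 0.995, -0.001, 0.001]
contact_force: [1.7, 0.4, -2.3]
width: 0.675
grasp_force: 15.0
```

{"op": "play_rows", "data": {"motion": "-1.4 2.7 0 0 0 -8; -2.8 5.4 0 0 0 -16; -4.3 8.1 0 0 0 -24; -5.7 10.8 0 0 0 -32; -7.1 13.4 0 0 0 -40"}}

```text
time: 4.53
tool_pos: [0.5878, -0.0862, 0.2213]
eef_rot: [0.434, 0.901, 0.0, 0.0]
contact_force: [0.3, 0.3, -2.5]
width: 0.673
grasp_force: 15.0
```

{"op": "play_rows", "data": {"motion": "-1.4 2.7 0 0 0 -8; -2.8 5.4 0 0 0 -16; -4.3 8.1 0 0 0 -24; -5.7 10.8 0 0 0 -32; -7.1 13.4 0 0 0 -40.3"}}

```text
time: 5.15
tool_pos: [0.5168, 0.0478, 0.2213]
eef_rot: [0.718, 0.696, 0.0, 0.0]
contact_force: [0.8, 0.4, -2.6]
width: 0.675
grasp_force: 15.0
```

{"op": "play_rows", "data": {"motion": "0 0 0 -4 0 0; 0 0 0 -8 0 0; 0 0 0 -8 0 0; 0 0 0 -8 0 0; 0 0 0 -8 0 0"}}

```text
time: 5.78
tool_pos: [0.5175, 0.0463, 0.2208]
eef_rot: [0.715, 0.695, -0.048, 0.05]
contact_force: [0.1, 0.5, -2.0]
width: 0.676
grasp_force: 15.0
```

Run:
```python
from h import *
s=ctrl.observe();k=ctrl.get_calibration("wrist");print(s["time"],s["tool_pos"],R.from_quat(s["eef_rot"]).as_matrix().round(3).tolist(),s["width"],s["contact_force"])
w=ctrl.get_image("wrist");c=ctrl.get_image("scene");t=ctrl.get_image("top");np.save("k2.npy",k,allow_pickle=True)
cv2.imwrite("pics/w2.png",w)
o=np.zeros((600,800,3),np.uint8);o[:420,:560]=w
o[420:600,:280]=cv2.resize(c[60:240,150:430],(280,180));o[420:600,300:600]=cv2.resize(t[180:300,130:330],(300,180));cv2.imwrite("pics/c2.png",o)
```

```text
5.775 [0.51753288 0.04634491 0.22076871] [[0.028, 1.0, -0.0], [0.99, -0.028, -0.139], [-0.139, 0.004, -0.99]] 0.6763222376254261 [ 0.05038091  0.49986301 -2.00045466]
```

View pics/c2.png

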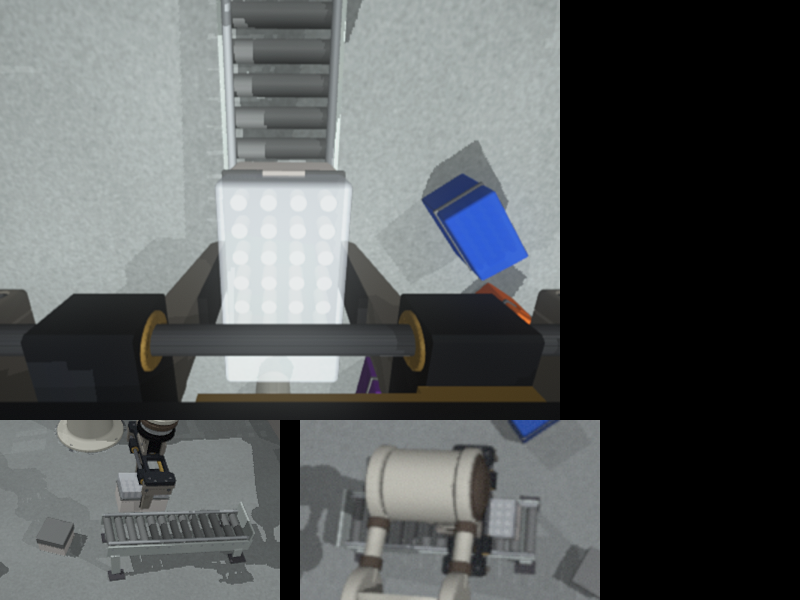

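The wrist view shows the box held straight and aligned with the lane. The rods are at columns about 230 and 332 at row 150, and about 230 and 337 at row 20. The lid spans 218 to 350, so lane and box are nearly centred on each other. Quick check in numbers.

Run:
```python
from h import *
k=np.load("k2.npy",allow_pickle=True).item()
w=cv2.cvtColor(cv2.imread("pics/w2.png"),cv2.COLOR_BGR2GRAY)
for v in(20,65,100,130):print(v,w[v-1:v+2,212:246].mean(0).astype(int).tolist(),w[v-1:v+2,318:352].mean(0).astype(int).tolist())
for v in(20,65,100,130,150):
    z=.09
    for _ in range(9):
        L=ray(k,229,v,z);z=.103-(L[1]-.047)*np.tan(np.radians(8))
    Rr=ray(k,337-5*(v-20)/130,v,z);print(v,L,Rr,((L+Rr)/2)[:2],np.hypot(*(L-Rr)[:2]))
```

```text
20 [158, 157, 155, 155, 152, 149, 148, 149, 143, 125, 112, 120, 133, 143, 148, 145, 136, 125, 107, 85, 95, 126, 132, 131, 131, 131, 131, 131, 131, 131, 131, 129, 112, 80] [74, 75, 74, 75, 75, 74, 72, 70, 70, 70, 70, 69, 69, 75, 92, 107, 119, 131, 142, 148, 143, 134, 128, 145, 169, 173, 178, 173, 134, 111, 110, 111, 112, 113]
65 [165, 164, 165, 165, 165, 165, 181, 211, 221, 221, 212, 184, 165, 179, 194, 204, 205, 196, 179, 156, 134, 138, 155, 161, 159, 145, 110, 99, 100, 102, 103, 104, 103, 101] [106, 106, 106, 104, 102, 102, 103, 103, 102, 100, 95, 89, 97, 112, 123, 135, 145, 147, 142, 133, 142, 169, 177, 177, 176, 175, 176, 177, 177, 175, 175, 174, 174, 173]
100 [171, 170, 170, 171, 172, 173, 175, 176, 194, 220, 223, 220, 208, 175, 173, 189, 201, 206, 202, 188, 167, 144, 146, 169, 173, 173, 174, 161, 125, 114, 116, 118, 118, 117] [112, 113, 114, 114, 115, 116, 118, 117, 115, 107, 97, 107, 121, 133, 143, 148, 144, 137, 136, 156, 173, 175, 174, 172, 167, 169, 172, 177, 178, 175, 170, 168, 167, 168]
130 [166, 167, 169, 170, 168, 166, 165, 166, 166, 176, 201, 218, 218, 209, 184, 171, 185, 200, 206, 203, 192, 173, 147, 134, 153, 159, 156, 154, 155, 158, 146, 113, 100, 100] [112, 112, 112, 112, 115, 116, 114, 108, 100, 103, 115, 128, 138, 145, 146, 142, 135, 150, 195, 231, 232, 215, 182, 171, 171, 170, 168, 168, 169, 170, 171, 171, 171, 170]
20 [0.47805544 0.18697094 0.08332837] [0.56549248 0.18460514 0.08332837] [0.52177396 0.18578804] 0.08746904081896305
65 [0.47546415 0.15404797 0.08795539] [0.56481877 0.15158943 0.08795539] [0.52014146 0.1528187 ] 0.0893884351617315
100 [0.47330622 0.12663091 0.09180861] [0.56425774 0.12409275 0.09180861] [0.51878198 0.12536183] 0.0909869241172376
130 [0.47134743 0.10174393 0.09530624] [0.56374848 0.09913152 0.09530624] [0.51754795 0.10043773] 0.09243797482746213
150 [0.4699812  0.08438564 0.09774579] [0.56339328 0.08172028 0.09774579] [0.51668724 0.08305296] 0.09345010414285772
```

{"op": "play_rows", "data": {"motion": "0 0 -2 0 0 0; 0 0 -5 0 0 0; 0 0 -7.5 0 0 0; 0 0 -8.7 0 0 0; 0 0 -9 0 0 0"}}

```text
time: 6.55
tool_pos: [0.5173, 0.0467, 0.1302]
eef_rot: [0.715, 0.696, -0.049, 0.05]
contact_force: [0.4, -0.4, -1.9]
width: 0.673
grasp_force: 15.0
```

{"op": "play_rows", "data": {"motion": "0 0 -0.1 0 0 0; 0 0 -0.2 0 0 0; 0 0 -0.3 0 0 0; 0 0 -0.3 0 0 0; 0 0 -0.3 0 0 0"}}

```text
time: 7.18
tool_pos: [0.5176, 0.0469, 0.1277]
eef_rot: [0.715, 0.696, -0.049, 0.05]
contact_force: [0.4, -0.9, -2.6]
width: 0.672
grasp_force: 15.0
```

{"op": "play_rows", "data": {"motion": "0 0 -0.1 0 0 0; 0 0 -0.1 0 0 0; 0 0 -0.1 0 0 0"}}

```text
time: 7.55
tool_pos: [0.5177, 0.0469, 0.1274]
eef_rot: [0.715, 0.696, -0.049, 0.05]
contact_force: [-2.5, 1.4, 6.2]
width: 0.677
grasp_force: 15.0
```

{"op": "play_rows", "data": {"motion": "0 0 -0.05 0 0 0; 0 0 -0.1 0 0 0; 0 0 -0.1 0 0 0"}}

```text
time: 7.92
tool_pos: [0.5177, 0.0469, 0.1273]
eef_rot: [0.715, 0.696, -0.049, 0.05]
contact_force: [-5.8, 2.1, 10.9]
width: 0.673
grasp_force: 15.0
```

Contact with the rollers is felt at z = 0.1273. I'll relax the extra press and open.

{"op": "play_rows", "data": {"motion": "0 0 0.1 0 0 0; 0 0 0.1 0 0 0"}}

```text
time: 8.18
tool_pos: [0.5177, 0.0469, 0.1273]
eef_rot: [0.715, 0.696, -0.049, 0.05]
contact_force: [-4.0, 0.7, 6.8]
width: 0.675
grasp_force: 15.0
```

{"op": "play_rows", "data": {"motion": "0 0 0 0 0 0; 0 0 0 0 0 0; 0 0 0 0 0 0; 0 0 0 0 0 0; 0 0 0 0 0 0", "hand": 9.19}}

```text
time: 8.8
tool_pos: [0.5175, 0.0469, 0.1265]
eef_rot: [0.715, 0.696, -0.049, 0.05]
contact_force: [0.3, 0.3, -0.3]
width: 0.997
grasp_force: 0.0
```

{"op": "play_rows", "data": {"motion": "0 0 0 0 0 0; 0 0 0 0 0 0; 0 0 0 0 0 0; 0 0 0 0 0 0; 0 0 0 0 0 0"}}

```text
time: 9.43
tool_pos: [0.5175, 0.0468, 0.1266]
eef_rot: [0.715, 0.696, -0.049, 0.05]
contact_force: [0.4, 0.2, 0.8]
width: 1.001
grasp_force: 0.0
```

Run:
```python
from h import *
w=ctrl.get_image("wrist");c=ctrl.get_image("scene")
o=np.zeros((600,800,3),np.uint8);o[:420,:560]=w
o[420:600,:280]=c[60:240,200:480];cv2.imwrite("pics/c3.png",o)
```

```text
(no output)
```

View pics/c3.png

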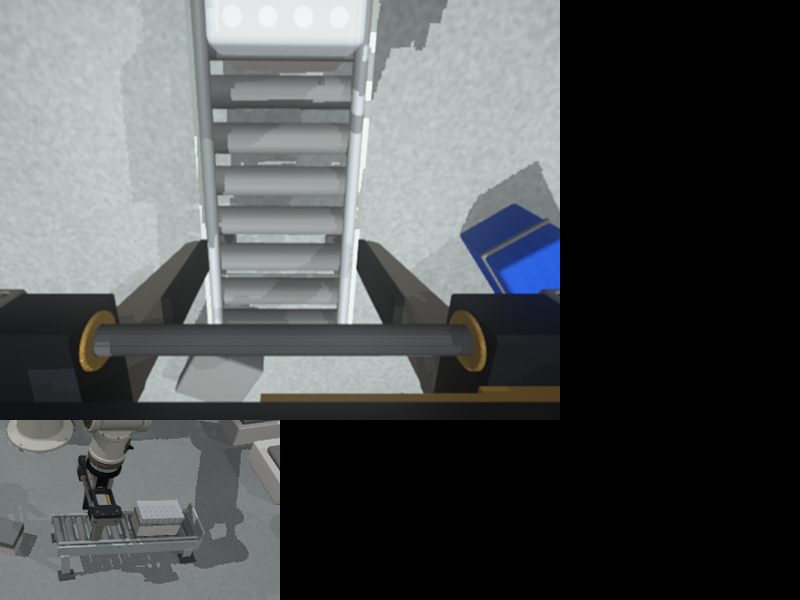

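The box is rolling freely down the lane: its rear edge is at row 55 in the wrist view. I'll lift away straight up and wait.

{"op": "play_rows", "data": {"motion": "0 0 2 0 0 0; 0 0 6 0 0 0; 0 0 10 0 0 0; 0 0 14 0 0 0; 0 0 16 0 0 0"}}

```text
time: 10.15
tool_pos: [0.5184, 0.0468, 0.2894]
eef_rot: [0.715, 0.696, -0.047, 0.051]
contact_force: [-0.2, -0.3, -0.3]
width: 0.999
grasp_force: 0.0
```

{"op": "play_rows", "data": {"motion": "0 -5 0 0 0 0; 0 -10 0 0 0 0; 0 -15 0 0 0 0; 0 -20 0 0 0 0; 0 -20 0 0 0 0"}}

```text
time: 10.78
tool_pos: [0.517, -0.156, 0.2864]
eef_rot: [0.716, 0.694, -0.049, 0.05]
contact_force: [0.4, 0.3, 0.3]
width: 1.0
grasp_force: 0.0
```

{"op": "play_rows", "data": {"motion": "0 0 0 0 0 0; 0 0 0 0 0 0; 0 0 0 0 0 0; 0 0 0 0 0 0; 0 0 0 0 0 0"}}

```text
time: 11.4
tool_pos: [0.5175, -0.1528, 0.2866]
eef_rot: [0.715, 0.696, -0.049, 0.05]
contact_force: [0.5, 0.2, -0.3]
width: 1.004
grasp_force: 0.0
```

{"op": "play_rows", "data": {"motion": "0 0 0 0 0 0; 0 0 0 0 0 0; 0 0 0 0 0 0; 0 0 0 0 0 0; 0 0 0 0 0 0"}}

```text
time: 12.02
tool_pos: [0.5175, -0.1532, 0.2866]
eef_rot: [0.715, 0.696, -0.049, 0.05]
contact_force: [-0.1, -0.1, 0.7]
width: 1.0
grasp_force: 0.0
```

Run:
```python
from h import *
c=ctrl.get_image("scene");t=ctrl.get_image("top")
o=np.zeros((600,800,3),np.uint8);o[:300,:480]=cv2.resize(c[120:270,230:470],(480,300))
o[300:600,:750]=cv2.resize(t[180:300,130:430],(750,300));cv2.imwrite("pics/c4.png",o)
g=[];
for _ in range(2): g.append(ctrl.get_image("scene"));
print(cv2.absdiff(g[0],c).max(),ctrl.observe()["time"])
```

```text
27 12.225
```

View pics/c4.png

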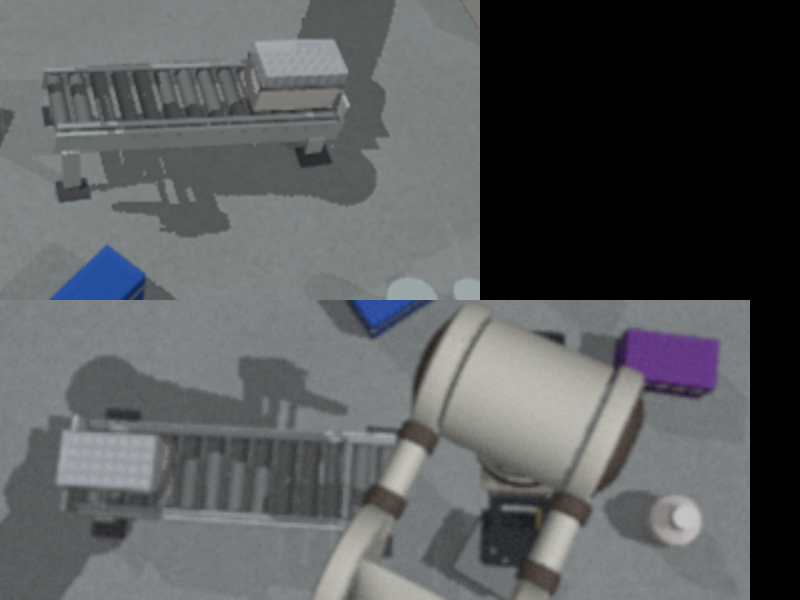

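The box stands upright against the stop: scene crop (300,75), top crop (108,460). The bottle and the other boxes have not moved. I'll wait a little longer, check it's still, and hand in.

{"op": "play_rows", "data": {"motion": "0 0 0 0 0 0; 0 0 0 0 0 0; 0 0 0 0 0 0; 0 0 0 0 0 0; 0 0 0 0 0 0"}}

```text
time: 12.85
tool_pos: [0.5175, -0.1531, 0.2866]
eef_rot: [0.715, 0.696, -0.049, 0.05]
contact_force: [-0.7, 0.2, -0.7]
width: 0.997
grasp_force: 0.0
```

{"op": "play_rows", "data": {"motion": "0 0 0 0 0 0; 0 0 0 0 0 0; 0 0 0 0 0 0; 0 0 0 0 0 0; 0 0 0 0 0 0"}}

```text
time: 13.48
tool_pos: [0.5175, -0.1531, 0.2866]
eef_rot: [0.715, 0.696, -0.049, 0.05]
contact_force: [0.2, -0.3, 1.1]
width: 0.998
grasp_force: 0.0
```

Run:
```python
from h import *
a=cv2.imread("pics/c4.png")
def lid(t):
    m=cv2.inRange(cv2.cvtColor(t,cv2.COLOR_BGR2GRAY),140,255);m[:110]=0;m[190:]=0;m[:,:60]=0;m[:,190:]=0
    return m
t=ctrl.get_image("top");b=cv2.resize(t[180:300,130:430],(750,300))
print("shift px(2.5x)",cv2.phaseCorrelate(*[np.float32(cv2.cvtColor(i,cv2.COLOR_BGR2GRAY)[100:220,40:180]) for i in(a[300:600,:750],b)]))
A,B=ray("top",130+58/2.5,180+460/2.5-120,.13),ray("top",130+157/2.5,180+462/2.5-120,.13);print(A,B,(A+B)/2)
ctrl.hand_in()
```

```text
shift px(2.5x) ((0.0199566748817972, 0.033672015033523905), 0.7973313909989816)
[0.52192695 0.31726621 0.13      ] [0.52364629 0.2109751  0.13      ] [0.52278662 0.26412066 0.13      ]
the job is handed in; nothing more can be done
```

The job is handed in at about 13.5 s: the tip box was let go at the raised end of the track, rolled down by itself and rests upright against the stop, and no contact with the freezer box or the bottle was seen.

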